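Unlock and throw the pump's power-lock toggle

TASK

Two grey power-lock switch boxes stand on the bench, each with a locking toggle bat: the pump's has a round knob, the heater's a flat paddle. Switch the pump on: pull the round knob outward along its bat until it clears the lock, flip the bat over to its other side, and let the knob spring fully home into the lock there. Leave the flat paddle's switch alone.

Things in the scene. Friction and masses are not known exactly. Their poses are not given: they have to be found in the camera images.
- round_knob (a point): Centre of the round steel knob ending the pump switch's bat; knob 33 mm long, waist 16 mm dia., 14 mm long, between flanges of 20 mm (below) and 22 mm (above). Its z axis points outward along the bat (the pull); y is along the level hinge axis. It lies on the bat's axis 80 mm from the hinge with the knob home, plus the pull. Bat leans 0.45 rad towards its -x side at round_lock 0.
- round_lock (a joint): Angle of that bat on its hinge, rad, positive about the knob's y: 0 to 0.04 at the start (off), 0.90 at the far end stop, leaning 0.45 the other way (on). Hinge 51 mm above the worktop, mid of a fixed grey box 104 (along the swing) x 80 x 45 mm high. Friction holds the bat; with the knob home the lock gate stops it at about 0.1.
- round_sleeve (a joint): How far the round knob and its lock pin are pulled outward along the bat, m: 0 home, 0.014 at its stop. A spring draws it home, 3.5 N at 0, 7 N at full pull. From 0.009 on the pin clears the lock gate; over the far notch (round_lock above about 0.82) the spring takes it home when let go.
- flat_lock (a joint): Angle of the heater switch's bat, rad, 0 at the start. The same steel bat on the same kind of fixed grey box, but ending in a flat paddle 9 x 34 x 33 mm: not to be moved.
There are look-alikes about, which are no part of the job. Leave any red look-alike of the part that bears round_knob alone.

How it is judged:
By the outcome, as a careful person would: the job done as asked, in the order asked, and still so for the second after the job is handed in, with the robot touching nothing.
It also fails if it takes over 35 s, if anything falls off the work surface, if the arm or the gripper's body presses on something with over 40 N, if the wrist force passes 120 N, or if a joint passes its speed limit or range.

ROBOT

A 6-joint arm with a two-finger parallel gripper is mounted at the origin on a cart in front of the work surface, level with it; the furniture and walls round the work are solid. World frame = base frame: x ahead of the robot, y to its left, z up, the work surface at z = 0. Lengths are in m, angles in rad, forces in N, time in s.
With the tool pointing down it reaches from about 0.275 to 1 m from the base axis. Payload 8.4 kg.
Tool frame: the origin (TCP) lies on the centre line of the jaws, within the pads' length; the fingertips stand 17 mm ahead of it and the grasp point (between the pads) lies 2 mm behind it (bot.tcp_to_tips is the z of the fingertips in the tool frame, in m); z points along the fingers, y is the line along which they close (so a half turn about z gives the same grasp; the last joint's range is limited). The gripper opens to 85 mm and grips with 20 to 120 N. Pads are 22 mm wide; open, the fingers measure 114 mm over their backs; the gripper's body (76 mm by 85 mm) begins 54 mm behind the grasp point. The pads swing forward as they close: fully open they stand 13 mm farther back than shut.
Start: joints at [-0.002, 0.353, 1.633, -0, 1.155, -0.002], TCP at [0.625, -0, 0.217] pointing down, gripper open.
Joint ranges: [-2.63, 2.63], [-0.92, 2.1], [0.06, 2.66], [-1.3, 4.44], [0, 2.69], [-3.02, 3.02]. Speed limits (rad/s): [2.22, 2.22, 2.79, 3.14, 3.14, 3.14].

INTERFACE

Orientations are given as a unit quaternion [x, y, z, w].
In Python, from workcell import bot, hand, kinematics, get_obs, vision, hand_in gives the robot as it stands. The module is installed in compiled form; this text tells all that it offers. Calls block until the motion is done:
- bot.reach(position, orientation): joint-space move of the TCP to a pose.
- bot.servo_line(position, ori=None, velocity=0.15): straight line of the TCP; ori=None keeps the orientation; velocity is the mean speed in m/s.
- bot.goto_joints(angles): joint-space move.
- hand.move_gripper(opening, strength=None): finger opening in m; strength is the grip in N (None keeps the last); returns when the fingers have stopped.
- bot.dwell(seconds).
- kinematics.solve_ik(position, orientation): joint angles nearest the present ones, or None.
- get_obs(): the state.
- vision.read_camera(name): name is "scene" or "side" or "wrist"; returns a dict with "frame" (384x512x3 uint8, red, green, blue), "intrinsics" (3x3 intrinsics, pixels), "dist" ([k1, k2, p1, p2, k3] as OpenCV has them; the pictures are not rectified), "view" (4x4, takes a point from world to camera coordinates). Camera axes: x right, y down, z forward; pixel columns grow to the right and rows downward; lengths in m; the calibration is good to about 2 mm. A picture is of the moment at which its call begins. There is no depth.
A pose or a line that the arm cannot do raises bot.IKError and nothing moves.
- hand_in(): hands the job in; it is judged then, once.
The state is a dict: "time_s": time; "joint_pos": joint angles; "joint_vel": joint speeds; "joint_efforts": joint torques, N m; "position": TCP position; "orientation": TCP orientation; "wrist_force": force on the tool from outside, world axes, zero at the start; "ft_torque": the same for the moment, N m; "gripper_width": finger opening in m; "grip_force": force on a finger pad.
Only numpy, scipy, OpenCV 4.12 (cv2) and the standard library are available. Lean on these libraries where they do the work, as an engineer would, in place of code of your own. Each camera call takes 0.05 s, during which the arm holds its last target. There are 200 camera calls.

## Working session

There is one attempt and no reset: what is moved stays moved. The work goes in short steps, each a Python script; the robot and the scene stay as the last script left them, time stands still between calls to the robot, and variables do not carry over. Pictures are saved under pics/ and viewed, at most 13 in all, crops included, and the job is handed in when it is done.

```bash
mkdir -p pics
cat > h.py <<'E'
import numpy as np, cv2
from workcell import bot, hand, kinematics, get_obs, vision, hand_in
from scipy.spatial.transform import Rotation as R
def snap(n,f):
    c=vision.read_camera(n); np.savez('pics/'+f+'.npz',**{k:np.array(c[k]) for k in c})
    return c
def ray(c,uv):
    p=cv2.undistortPoints(np.array([[uv]],float),np.array(c['intrinsics']),np.array(c['dist']))[0,0]
    V=np.array(c['view']);d=V[:3,:3].T@np.array([p[0],p[1],1]);o=-V[:3,:3].T@V[:3,3]
    return o,d/np.linalg.norm(d)
def atz(c,uv,z):
    o,d=ray(c,uv);return o+d*(z-o[2])/d[2]
def tri(*cu):
    A=np.zeros((3,3));b=np.zeros(3)
    for c,uv in cu:
        o,d=ray(c,uv);P=np.eye(3)-np.outer(d,d);A+=P;b+=P@o
    x=np.linalg.solve(A,b)
    return x,[np.linalg.norm((np.eye(3)-np.outer(ray(c,uv)[1],ray(c,uv)[1]))@(x-ray(c,uv)[0])) for c,uv in cu]
def proj(c,X):
    V=np.array(c['view']);return cv2.projectPoints(np.atleast_2d(X).astype(float),cv2.Rodrigues(V[:3,:3])[0],V[:3,3],np.array(c['intrinsics']),np.array(c['dist']))[0][:,0]
E
python3 - <<'E'
from h import *
a=snap('scene','s0');b=snap('side','d0');w=snap('wrist','w0')
for n,c in(('s0',a),('d0',b)): cv2.imwrite(f'pics/{n}.png',cv2.resize(c['frame'][:,:,::-1],(800,600),interpolation=cv2.INTER_CUBIC))
for c in(a,b,w): V=np.array(c['view']);print((-V[:3,:3].T@V[:3,3]).round(3),V[2,:3].round(2))
E
```

```text
[-0.061 -0.766  0.586] [ 0.62  0.62 -0.48]
[ 0.152 -1.153  0.672] [ 0.32  0.82 -0.47]
[0.625 0.084 0.373] [-0.   -0.33 -0.94]
```

View pics/s0.png

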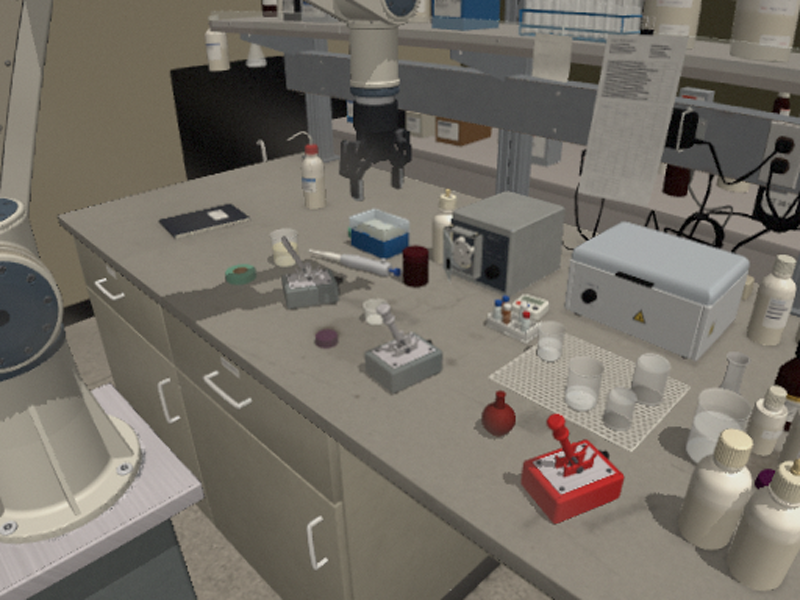

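View pics/d0.png

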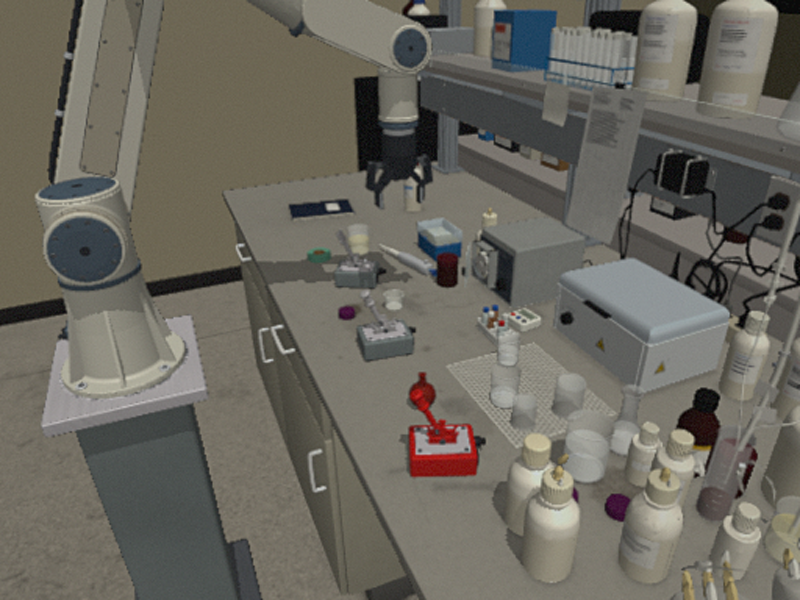

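Two grey boxes stand out: one at scene (310,285) with a thin-looking end at (288,242), and one at (403,360) with a round-looking end at about (385,315). The red look-alike is at (572,470). I'll enlarge crops of the grey ones to confirm which is the pump.

Run:
```python
import numpy as np,cv2
a=np.load('pics/s0.npz')['frame'];b=np.load('pics/d0.npz')['frame']
# scene crop x165..295,y140..255 ; side crop x205..275 ,y140..235
c1=cv2.resize(a[140:255,170:290,::-1],None,fx=5,fy=5,interpolation=cv2.INTER_CUBIC)[:575]
c2=cv2.resize(b[175:232,222:272,::-1],None,fx=10,fy=10,interpolation=cv2.INTER_CUBIC)
cv2.imwrite('pics/c1.png',c1);cv2.imwrite('pics/c2.png',c2)
```

```text
(no output)
```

View pics/c1.png

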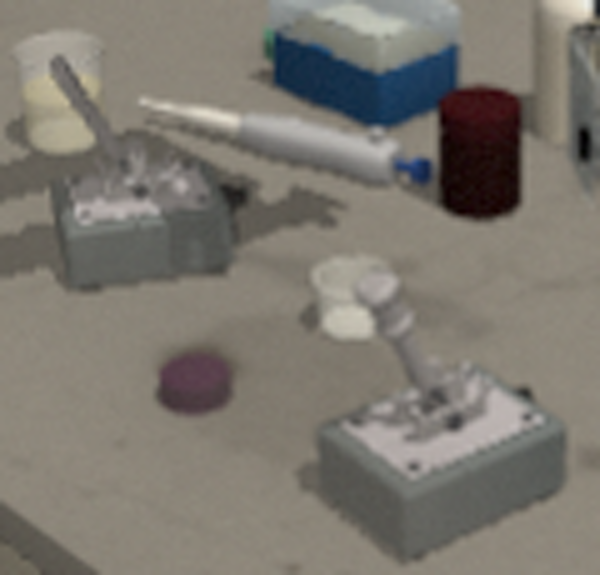

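View pics/c2.png

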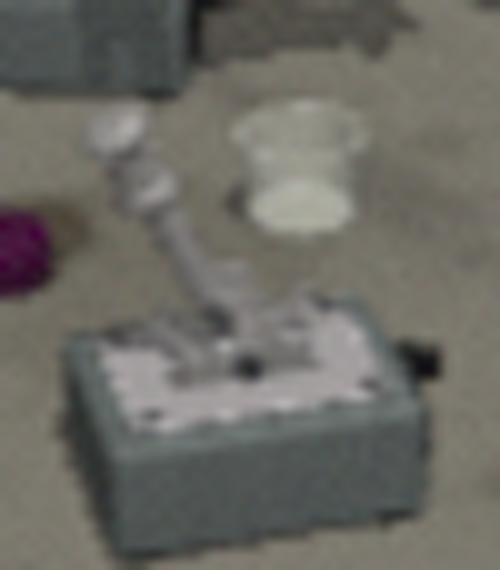

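The crops show the near grey box (crop 1 centre ~(440,450)) with a two-flanged round knob, its flanges at (380,288) and (397,318), so it's the pump. The far grey box's bat ends in a flat paddle at (65,70), so it's the heater. Side view: flanges at (117,130) and (150,188).

Run:
```python
from h import *
a=dict(np.load('pics/s0.npz'));b=dict(np.load('pics/d0.npz'))
s=lambda x,y:((x+.5)/5-.5+170,(y+.5)/5-.5+140)
d=lambda x,y:((x+.5)/10-.5+222,(y+.5)/10-.5+175)
for n,p,q in(('knob',(388,303),(134,158)),('up',(378,287),(117,130)),('lo',(397,320),(150,188))):
    print(n,*tri((a,s(*p)),(b,d(*q))))
S=np.array([atz(a,s(*p),.045) for p in((322,438),(405,490),(565,428),(485,365))])
D=np.array([atz(b,d(*p),.045) for p in((72,348),(117,442),(422,398),(348,300))])
for Q in(S,D):
    print(Q.round(3).tolist(),Q.mean(0).round(4),[np.linalg.norm(Q[i]-Q[(i+1)%4]).round(3) for i in range(4)])
    for i in range(4): v=Q[(i+1)%4]-Q[i];print(np.degrees(np.arctan2(v[1],v[0])).round(1))
f=[s(x,y) for x,y in((60,65),(140,190))];print('paddle',atz(a,f[0],.12),'hinge',atz(a,f[1],.051))
```

```text
knob [ 0.48436386 -0.1690464   0.12469878] [np.float64(0.0001877487451829327), np.float64(0.0001877487451828711)]
up [ 0.47989012 -0.16722231  0.13456528] [np.float64(0.00018756406596350688), np.float64(0.0001875640659633956)]
lo [ 0.4887033  -0.17037887  0.11392261] [np.float64(0.00011288077319412674), np.float64(0.0001128807731941605)]
[[0.462, -0.142, 0.045], [0.46, -0.204, 0.045], [0.553, -0.223, 0.045], [0.569, -0.152, 0.045]] [ 0.511 -0.18   0.045] [np.float64(0.062), np.float64(0.095), np.float64(0.073), np.float64(0.107)]
-91.8
-11.3
77.8
174.8
[[0.47, -0.141, 0.045], [0.464, -0.201, 0.045], [0.561, -0.216, 0.045], [0.563, -0.149, 0.045]] [ 0.5143 -0.1768  0.045 ] [np.float64(0.06), np.float64(0.098), np.float64(0.067), np.float64(0.094)]
-95.7
-8.7
87.7
175.1
paddle [0.55188489 0.20203871 0.12      ] hinge [0.56074027 0.1402376  0.051     ]
```

Measured knob height is 0.125, against an expected 0.123, so that fits. Moving above it for a closer wrist view.

Run:
```python
from h import *
o=get_obs();print(o['time_s'],R.from_quat(o['orientation']).as_matrix().round(2).tolist())
psi=np.radians(-10)
q=(R.from_euler('z',psi)*R.from_quat(o['orientation'])).as_quat()
x=np.array([np.cos(psi),np.sin(psi),0]);
bot.reach(np.array([0.50,-0.175,0.235])-0.03*x,q)
w=snap('wrist','w1');cv2.imwrite('pics/w1.png',cv2.resize(w['frame'][:,:,::-1],(800,600),interpolation=cv2.INTER_CUBIC))
print(get_obs()['time_s'])
```

```text
0.15 [[-0.0, 1.0, -0.0], [1.0, 0.0, -0.0], [-0.0, -0.0, -1.0]]
1.1167
```

View pics/w1.png

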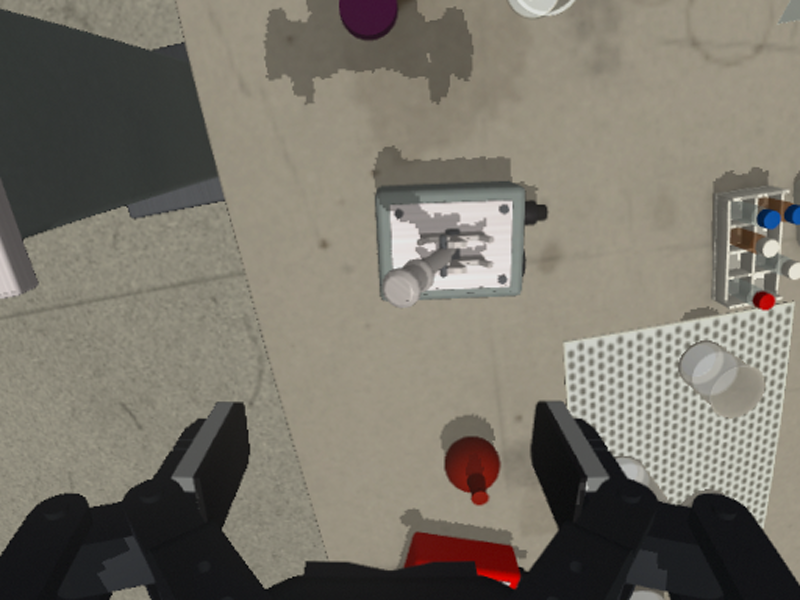

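The wrist view shows the pump box with outer corners at (377,190), (524,185), (521,296), (380,300), knob end face at (401,290), bat root near (450,253), and plate screws at (400,214), (504,209), (502,279).

Run:
```python
from h import *
w=dict(np.load('pics/w1.npz'));a=dict(np.load('pics/s0.npz'));b=dict(np.load('pics/d0.npz'))
p=lambda x,y:((x+.5)/1.5625-.5,(y+.5)/1.5625-.5)
Q=np.array([atz(w,p(*t),.045) for t in((377,190),(524,185),(521,296),(380,300))])
print(Q.round(4).tolist(),Q.mean(0),[np.linalg.norm(Q[i]-Q[(i+1)%4]).round(3) for i in range(4)])
print([np.degrees(np.arctan2(*(Q[j]-Q[i])[1::-1])).round(1) for i,j in((0,1),(3,2),(3,0),(2,1))])
S=np.array([atz(w,p(*t),.046) for t in((400,214),(504,209),(502,279))]);print('screw',S.round(4).tolist(),'mid',(S[0]+S[2])/2)
v=S[1]-S[0];print(np.degrees(np.arctan2(v[1],v[0])),np.linalg.norm(v))
print('end',atz(w,p(401,290),.138),'root',atz(w,p(450,253),.056))
s=lambda x,y:((x+.5)/5-.5+170,(y+.5)/5-.5+140)
d=lambda x,y:((x+.5)/10-.5+222,(y+.5)/10-.5+175)
print(tri((a,s(388,303)),(b,d(134,158)),(w,p(407,284))))
# reach check
H=np.array([.514,-.178,.051])
psi=np.radians(-8)
Z=R.from_euler('z',psi)
for th in(-.45,-.2,0,.2,.45):
  for sg in(1,-1):
    n=np.array([np.sin(th),0,np.cos(th)]); M=Z.as_matrix()@np.column_stack([np.cross([0,sg,0],-n),[0,sg,0],-n])
    for r in(.09,):
      j=kinematics.solve_ik(H+Z.apply(n)*r,R.from_matrix(M).as_quat());print(th,sg,None if j is None else np.round(j,2))
```

```text
[[0.4712, -0.126, 0.045], [0.5698, -0.1395, 0.045], [0.5603, -0.2183, 0.045], [0.4591, -0.2036, 0.045]] [ 0.51510789 -0.17185293  0.045     ] [np.float64(0.1), np.float64(0.079), np.float64(0.102), np.float64(0.078)]
[np.float64(-7.8), np.float64(-8.3), np.float64(81.2), np.float64(83.1)]
screw [[0.4838, -0.1446, 0.046], [0.5544, -0.1533, 0.046], [0.5477, -0.2028, 0.046]] mid [ 0.51572971 -0.17368612  0.046     ]
-6.996144249760694 0.07113768920870034
end [ 0.47835357 -0.16882584  0.138     ] root [ 0.51284217 -0.17494648  0.056     ]
(array([ 0.48287795, -0.1703903 ,  0.12565821]), [np.float64(0.00019512539923396654), np.float64(0.0010241133646965268), np.float64(0.0011870283924083967)])
-0.45 1 [-0.44  0.12  2.29  0.41  0.33 -2.23]
-0.45 -1 [-0.44  0.12  2.29  0.41  0.33  0.91]
-0.2 1 [-0.37  0.2   2.06  0.07  0.68 -1.86]
-0.2 -1 [-0.37  0.2   2.06  0.07  0.68  1.28]
0 1 [-0.34  0.32  1.88 -0.    0.95 -1.77]
0 -1 [-0.34  0.32  1.88 -0.    0.95  1.37]
0.2 1 [-0.31  0.45  1.69 -0.04  1.2  -1.72]
0.2 -1 [-0.31  0.45  1.69 -0.04  1.2   1.42]
0.45 1 [-0.28  0.63  1.46 -0.06  1.49 -1.7 ]
0.45 -1 [-0.28  0.63  1.46 -0.06  1.49  1.45]
```

```bash
cat >> h.py <<'E'
H=np.array([.516,-.1738,.051]);Z=R.from_euler('z',np.radians(-8))
def pose(th,r):
    n=np.array([np.sin(th),0,np.cos(th)]);M=Z.as_matrix()@np.column_stack([np.cross([0,-1,0],-n),[0,-1,0],-n])
    return H+Z.apply(n)*r,R.from_matrix(M).as_quat()
def rep(th,t=''):
    o=get_obs();f=Z.inv().apply(o['wrist_force']);n=np.array([np.sin(th),0,np.cos(th)]);x=np.array([np.cos(th),0,-np.sin(th)])
    print(t,round(o['time_s'],2),'rad %.1f tan %.1f lat %.1f'%(f@n,f@x,f[1]),'w',round(o['gripper_width'],4),'g',round(o['grip_force'],1));return f@n
E
python3 - <<'E'
from h import *
hand.move_gripper(.05,60)
p,q=pose(-.44,.17);bot.reach(p,q)
p,q=pose(-.44,.083);bot.servo_line(p,q,.06);rep(-.44,'at')
c=snap('scene','s2');w=snap('wrist','w2')
im=np.hstack([cv2.resize(c['frame'][140:240,200:300,::-1],(400,400)),cv2.resize(w['frame'][:,:,::-1],(400,400))])
cv2.imwrite('pics/s2.png',im)
E
```

```text
at 4.29 rad -0.1 tan 0.1 lat 0.1 w 0.0496 g 0.0
```

View pics/s2.png

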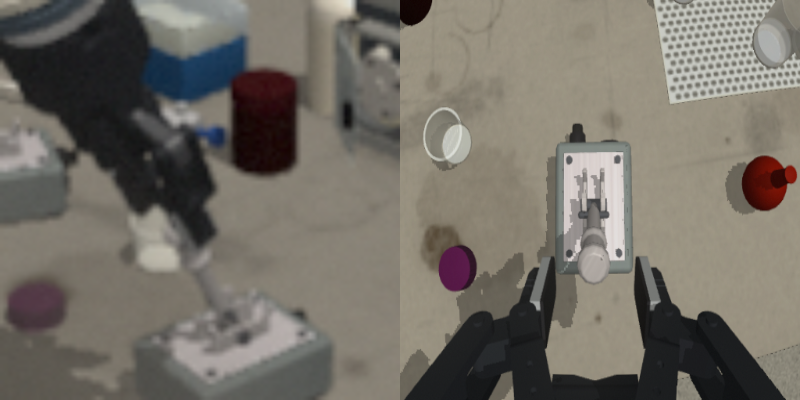

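The knob (wrist crop ~(594,262)) sits centred between the fingers at (550) and (640). Gripping and pulling in steps.

Run:
```python
from h import *
hand.move_gripper(0.0,60);rep(-.44,'grip')
for d in(.003,.006,.009,.011,.0125):
    p,q=pose(-.44,.083+d);bot.servo_line(p,q,.03)
    if rep(-.44,d)<-14: break
c=snap('side','d3');w=snap('wrist','w3')
im=np.hstack([cv2.resize(c['frame'][170:240,215:285,::-1],(400,400)),cv2.resize(w['frame'][130:290,170:330,::-1],(400,400))])
cv2.imwrite('pics/d3.png',im)
```

```text
grip 4.92 rad 6.3 tan -0.0 lat 2.2 w 0.0001 g 3.5
0.003 5.17 rad -0.9 tan -0.4 lat 0.0 w -0.0002 g 0.0
0.006 5.42 rad 0.1 tan -0.2 lat 0.4 w -0.0004 g 0.0
0.009 5.67 rad -0.1 tan -0.3 lat 0.1 w 0.0001 g 0.0
0.011 5.92 rad 0.6 tan -0.1 lat -0.9 w 0.0003 g 0.0
0.0125 6.17 rad -0.6 tan -0.4 lat -0.7 w -0.0001 g 0.0
```

View pics/d3.png

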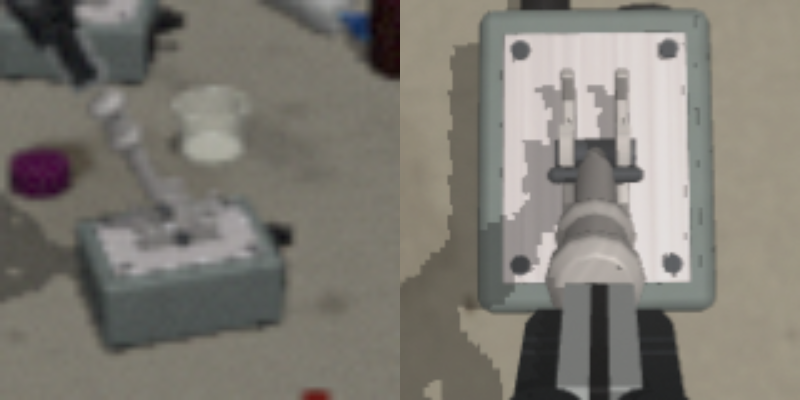

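The pads closed empty: the fingers sit just above and behind the knob end (side crop (88,80) vs the knob at (105,100)). Comparing the predicted tip pixels with the picture.

Run:
```python
from h import *
o=get_obs();M=R.from_quat(o['orientation']).as_matrix();p=np.array(o['position'])
print(p,pose(-.44,.0955)[0],M[:,2],bot.tcp_to_tips)
d=dict(np.load('pics/d3.npz'));w=dict(np.load('pics/w3.npz'))
kn=lambda r:H+Z.apply([np.sin(-.44),0,np.cos(-.44)])*r
P=np.array([p,p+.017*M[:,2],kn(.0965),kn(.0635),kn(0)])
k=(proj(d,P)-[215,170])*400/70; l=(proj(w,P)-[170,130])*2.5+[400,0]
print(k.round(),l.round())
im=cv2.imread('pics/d3.png')
im=np.hstack([cv2.resize(d['frame'][160:220,205:265,::-1],(400,400),interpolation=cv2.INTER_CUBIC),cv2.resize(w['frame'][190:290,200:300,::-1],(400,400),interpolation=cv2.INTER_CUBIC)])
for i,(A,B) in enumerate(zip((proj(d,P)-[205,160])*400/60,(proj(w,P)-[200,190])*4+[400,0])):
    for X in(A,B): cv2.circle(im,tuple(int(v) for v in X.round()),4,[(0,0,255),(0,255,255),(0,255,0),(255,0,0),(255,0,255)][i],1)
cv2.imwrite('pics/d3b.png',im)
```

```text
[ 0.47570893 -0.16815397  0.13741058] [ 0.47571865 -0.16813883  0.13740378] [ 0.42180511 -0.05929457 -0.9047456 ] 0.017
[[ 97.  98.]
 [112. 122.]
 [ 96.  97.]
 [124. 142.]
 [175. 226.]] [[594. 291.]
 [595. 257.]
 [594. 294.]
 [595. 231.]
 [596. 150.]]
```

View pics/d3b.png

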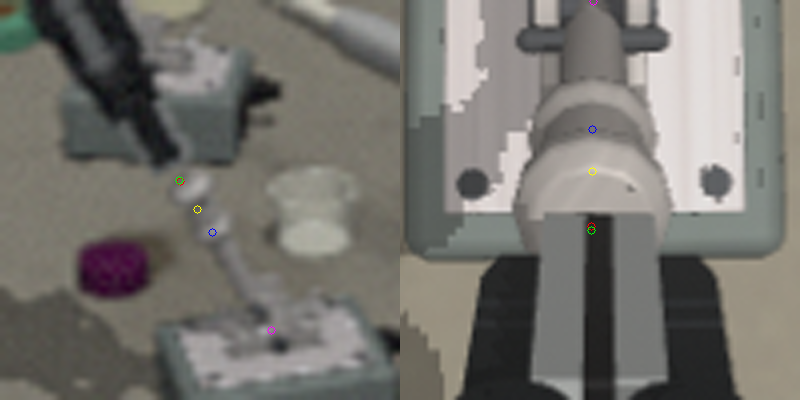

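Run:
```python
from h import *
from scipy.optimize import brentq
o=get_obs();M=R.from_quat(o['orientation']).as_matrix();p=np.array(o['position'])
d=dict(np.load('pics/d3.npz'));w=dict(np.load('pics/w3.npz'))
for s in(-.03,-.02,-.01,0,.01,.017):
    P=[p+s*M[:,2]+x*M[:,0] for x in(-.011,0,.011)]
    print(s,((proj(d,P)-[205,160])*400/60).round().tolist(),((proj(w,P)-[200,190])*4+[400,0]).round().tolist())
hand.move_gripper(.05);P0,q=pose(-.42,.12);bot.servo_line(P0,q,.06)
w=snap('wrist','w4');d=snap('side','d4');s=snap('scene','s4')
o=get_obs();print(o['time_s'],o['gripper_width']);M=R.from_quat(o['orientation']).as_matrix();p=np.array(o['position'])
P=[p,p+.017*M[:,2],p-.02*M[:,2]]
im=np.hstack([cv2.resize(c['frame'][r:r+80,t:t+80,::-1],(400,400),interpolation=cv2.INTER_CUBIC) for c,r,t in((d,150,190),(s,160,210))])
for k,(c,r,t) in enumerate(((d,150,190),(s,160,210))):
    for X,col in zip((proj(c,P)-[t,r])*5+[400*k,0],[(0,0,255),(0,255,255),(255,0,255)]): cv2.circle(im,tuple(int(v) for v in X.round()),4,col,1)
cv2.imwrite('pics/d4.png',im)
```

```text
-0.03 [[129.0, 144.0], [150.0, 132.0], [171.0, 120.0]] [[590.0, 432.0], [590.0, 353.0], [590.0, 269.0]]
-0.02 [[139.0, 160.0], [160.0, 148.0], [181.0, 137.0]] [[591.0, 382.0], [590.0, 306.0], [590.0, 226.0]]
-0.01 [[149.0, 177.0], [170.0, 165.0], [191.0, 153.0]] [[591.0, 337.0], [591.0, 264.0], [591.0, 187.0]]
0 [[159.0, 193.0], [180.0, 181.0], [201.0, 169.0]] [[591.0, 297.0], [591.0, 226.0], [591.0, 153.0]]
0.01 [[169.0, 209.0], [190.0, 197.0], [211.0, 186.0]] [[591.0, 260.0], [591.0, 193.0], [591.0, 122.0]]
0.017 [[176.0, 220.0], [197.0, 209.0], [217.0, 197.0]] [[592.0, 237.0], [592.0, 171.0], [591.0, 102.0]]
7.5083 0.05012912734756998
```

View pics/d4.png

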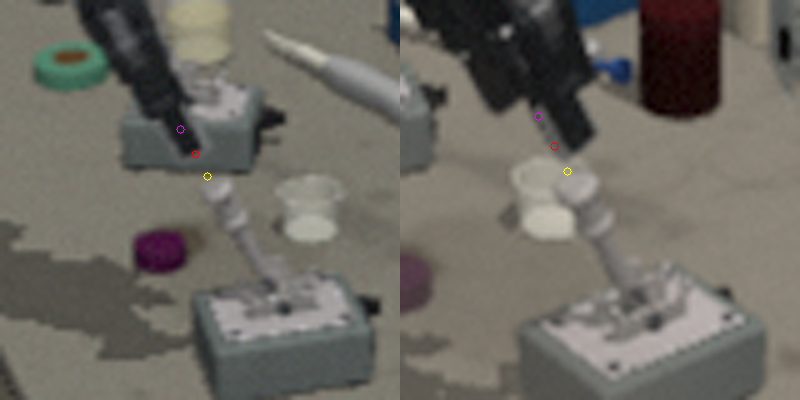

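The fingertips actually end near the TCP (red) mark or behind it, not 17 mm ahead. So I need to go about 23 mm deeper, watching contact force and then the gripped width (should be ~22 mm).

Run:
```python
from h import *
for r in(.083,.070,.060):
    p,q=pose(-.43,r);bot.servo_line(p,q,.06)
    if rep(-.43,r)>3: break
else:
    hand.move_gripper(0.0,60);rep(-.43,'grip')
    if get_obs()['gripper_width']>.012:
        for d in(.003,.006,.009,.011):
            p,q=pose(-.43,.060+d);bot.servo_line(p,q,.03);rep(-.43,d)
```

```text
0.083 8.28 rad 0.1 tan -0.1 lat -0.6 w 0.0505 g 0.0
0.07 8.64 rad 0.6 tan -0.6 lat 0.0 w 0.0498 g 0.0
0.06 8.96 rad -0.8 tan 0.3 lat 0.2 w 0.0499 g 0.0
grip 9.36 rad 5.6 tan 0.1 lat 2.1 w 0.0184 g 58.3
0.003 9.61 rad -4.6 tan -0.3 lat 3.4 w 0.0183 g 58.7
0.006 9.86 rad -5.8 tan 0.0 lat 4.0 w 0.0187 g 58.7
0.009 10.11 rad -5.9 tan -1.8 lat 3.6 w 0.0188 g 58.7
0.011 10.36 rad -6.3 tan 0.3 lat 4.1 w 0.0186 g 58.7
```

Gripped, with the spring force rising to 6.3 N, as expected at 11 mm pull. Now the flip.

Run:
```python
from h import *
r=.0725
p,q=pose(-.43,r);bot.servo_line(p,q,.03);rep(-.43,'pull')
for th in np.linspace(-.43,.45,12)[1:]:
    p,q=pose(th,r);bot.servo_line(p,q,.05);f=rep(th,round(th,2))
    if abs(f)>25: print('stop');break
    if f<-10: r-=.001
    elif -6.2<f<0: r+=.0007
w=snap('wrist','w5');d=snap('side','d5')
im=np.hstack([cv2.resize(d['frame'][160:240,210:290,::-1],(400,400),interpolation=cv2.INTER_CUBIC),cv2.resize(w['frame'][110:290,160:340,::-1],(400,400))])
cv2.imwrite('pics/d5.png',im);print(r)
```

```text
pull 10.61 rad -6.8 tan -0.5 lat 2.7 w 0.0191 g 58.7
-0.35 10.93 rad -6.4 tan 0.7 lat 4.0 w 0.0187 g 58.9
-0.27 11.19 rad -6.3 tan 0.0 lat 3.9 w 0.0183 g 59.1
-0.19 11.46 rad -6.9 tan -0.9 lat 4.8 w 0.0182 g 59.2
-0.11 11.72 rad -6.7 tan -0.6 lat 3.5 w 0.0185 g 59.2
-0.03 11.99 rad -6.3 tan 0.2 lat 4.1 w 0.0184 g 59.2
0.05 12.26 rad -6.3 tan -0.7 lat 4.1 w 0.0185 g 59.2
0.13 12.53 rad -7.6 tan -0.7 lat 5.0 w 0.0184 g 59.2
0.21 12.79 rad -6.7 tan -0.1 lat 4.3 w 0.0189 g 59.2
0.29 13.06 rad -6.5 tan 1.0 lat 5.4 w 0.0186 g 59.2
0.37 13.32 rad -6.5 tan -0.3 lat 4.7 w 0.0189 g 59.2
0.45 13.59 rad -7.2 tan -3.7 lat 4.7 w 0.0185 g 59.2
0.0725
```

View pics/d5.png

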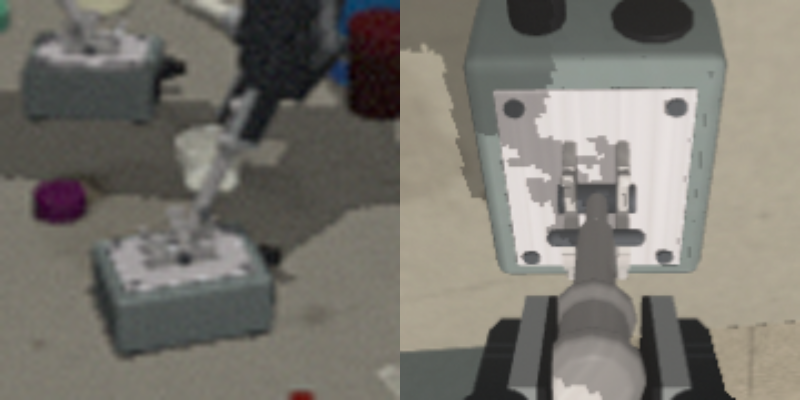

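The bat is over on the far side and just touching the end stop (tan −3.7 N). I'll press slightly, ease the knob home, release and retreat.

Run:
```python
from h import *
p,q=pose(.46,.0725);bot.servo_line(p,q,.03);rep(.46,'stop')
for r in(.068,.064,.0605):
    p,q=pose(.46,r);bot.servo_line(p,q,.03);rep(.46,r)
hand.move_gripper(.055);rep(.46,'open');bot.dwell(.3)
p,q=pose(.46,.13);bot.servo_line(p,q,.08);rep(.46,'away')
p,q=pose(.2,.22);bot.reach(p,q)
w=snap('wrist','w6');d=snap('side','d6');s=snap('scene','s6')
X=lambda th,r:H+Z.apply([np.sin(th),0,np.cos(th)])*r
im=np.hstack([cv2.resize(c['frame'][r:r+80,t:t+80,::-1],(400,400),interpolation=cv2.INTER_CUBIC) for c,r,t in((d,165,210),(s,170,210))])
for k,(c,r,t) in enumerate(((d,165,210),(s,170,210))):
    for Y,col in zip((proj(c,[X(.45,.0965),X(.45,.0635),X(.45,.1105)])-[t,r])*5+[400*k,0],[(0,255,0),(255,0,0),(0,0,255)]): cv2.circle(im,tuple(int(v) for v in Y.round()),3,col,1)
cv2.imwrite('pics/d6.png',im);print(get_obs()['time_s'])
```

```text
stop 13.94 rad -7.6 tan -5.4 lat 5.8 w 0.0183 g 59.2
0.068 14.24 rad -6.0 tan -5.7 lat 4.7 w 0.0186 g 59.2
0.064 14.53 rad -4.7 tan -6.0 lat 5.2 w 0.0185 g 59.3
0.0605 14.79 rad -3.9 tan -5.4 lat 5.5 w 0.0187 g 59.4
open 15.23 rad 0.1 tan -0.1 lat 0.1 w 0.055 g 0.0
away 16.55 rad -0.0 tan -0.1 lat -0.1 w 0.0552 g 0.0
17.2
```

View pics/d6.png

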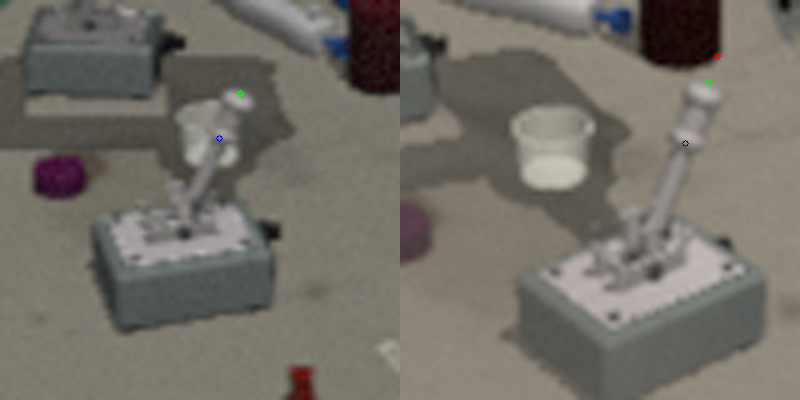

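The bat leans to the far side. The knob end sits at the predicted home position (green), well short of the pulled one (red), and the gripper is clear.

```bash
python3 -c "
from h import *
print(hand_in())"
```

```text
the job is handed in; nothing more can be done
None
```

The pump switch is on: its bat is at the far stop with the knob sprung home, as the last camera pictures and the force readings showed. The heater's paddle was not touched. The first grip closed empty above the knob, pressing it with about 6 N, so I went deeper for the second. The job was handed in at about 17 s; no verdict came back.

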